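Open the guard cover of a weld timer

ROBOT

A 6-joint arm with a two-finger parallel gripper is mounted at the origin on the work surface. World frame = base frame: x ahead of the robot, y to its left, z up, the work surface at z = 0. Lengths are in mm, angles in rad, forces in N, time in s.
With the tool pointing down it reaches from about 275 to 725 mm from the base axis. Payload 15.9 kg.
Tool frame: the origin (TCP) lies between the finger pads; the fingertips stand 22 mm ahead of it and the grasp point (between the pads) lies 3 mm ahead of it; z points along the fingers, y is the line along which they close (so a half turn about z gives the same grasp; the last joint's range is limited). The gripper opens to 85 mm and grips with 20 to 120 N. Pads are 22 mm wide; open, the fingers measure 114 mm over their backs; the gripper's body (76 mm by 85 mm) begins 54 mm behind the grasp point. The pads swing forward as they close: fully open they stand 13 mm farther back than shut.
Start: joints at [1.19, 0.213, -0.034, 1.323, 0, 1.571], TCP at [185.825, 464.171, 253.306] pointing down, gripper open.
Joint ranges: [-2.98, 2.98], [-0.74, 1.72], [-1.14, 1.35], [-2.1, 2.04], [-1.57, 1.44], [-3.14, 3.14]. Speed limits (rad/s): [1.89, 1.89, 2.39, 2.57, 3.14, 3.14].

INTERFACE

Orientations are given as a rotation vector (axis times angle).
In Python, from bench import read_state, capture, camera_params, close_job, find_in, regions_of, place_of gives the robot as it stands.
- The arm moves only by the tool arm_command, never from a script. Its argument "steps" is text: rows parted by semicolons, each of 5 numbers parted by spaces: the shift along the world's x, y, z in m, then the turn about the world's z in rad, then the opening in per cent of the stroke, from 0 (shut) to 100 (fully open). In form: tx ty tz yaw gripper; .... A call has 1 to 5 rows; each row shifts and turns the commanded pose from where the row before left it; what a row does not reach is not made up. A row lasts 1/12 s, in which the tool goes at most 41.7 mm and 7.16 degrees, less where a joint would pass 70% of its speed; a pose out of reach is approached as far as the arm can. A call with a gripper value outside its range is refused whole. The fingers move at their own pace and stop on an object; the grip force is fixed at half the most. Time passes only in rows, so rows that do not move let the fingers close. It gives the time, the measured TCP pose, the force, the opening and the grip force at its end, in the units of the state.
- read_state(): the state, without advancing time (a new reading comes with each control period).
- capture(name): name is "side" or "top"; returns (picture, depth): 480x640x3 uint8, red, green, blue; 480x640 float32, mm along the optical axis (not along the pixel's ray), 0 where there is no reading.
- camera_params(name): a dict with "camera_matrix" (3x3 intrinsics, pixels), "position" and "attitude" of the camera in the world. Camera axes: x right, y down, z forward; pixel columns grow to the right and rows downward; lengths in mm; the calibration is good to about 2 mm. A picture is of the moment at which its call begins. camera_params takes no time and is no camera call.
- close_job(): hands the job in; it is judged then, once.
Trained networks look in the newest picture that a camera, given by its name, has taken for a name from the list of things; names that differ only in an ending like _2 or _b are one class to them, and where a whole thing is asked for, a point or a joint stands for the part that bears it (a point fixed in the world has none). Each returns a list of dicts, best first, with "confidence" (0 to 1); they miss things now and then, are a little off and sometimes report something else, mostly with a low value. They report only what shows in the picture. A call takes as long as a camera call. They do not tell look-alikes from the thing itself.
- find_in(query, camera): "extent" ([left, top, right, bottom] in pixels, round what is visible of it).
- regions_of(query, camera): "mask" (480x640 bool, what is visible of it) and "extent" ([left, top, right, bottom] in pixels, round what is visible of it).
- place_of(query, camera): "uv" ([column, row] in pixels: a listed point, or the origin of a listed thing).
The state is a dict: "time_s": time; "joint_positions": joint angles; "qvel": joint speeds; "tau": joint torques, N m; "eef_pos": TCP position; "tool_rot": TCP orientation; "wrist_force": force on the tool from outside, world axes, zero at the start; "torque": the same for the moment, N m; "finger_gap": opening from 0.0 (shut) to 1.0 (fully open); "grip_force": force on a finger pad.
Only numpy, scipy, OpenCV 4.12 (cv2) and the standard library are available. Lean on these libraries where they do the work, as an engineer would, in place of code of your own. Each camera call takes 0.05 s, during which the arm holds its last target. There are 200 camera calls.

TASK

The cover of the spot welder's timer box is latched shut and the dials under it have to be set. Press the yellow release tab down with the fingertips so that the cover springs up part of the way, let the cover come up by itself, then push it back until it is fully open and stays open. Only press and push: lift nothing, do not shove the box out of its place, and leave the bottle, the wire brush and the two bent handles alone.

Things in the scene. Friction and masses are not known exactly. Their poses are not given: they have to be found in the camera images.
- timer_box: red steel control box, loose on rubber feet, about 3 kg, 200 deep (x) x 240 wide (y) x 118 high mm. Origin: centre of the underside, on the bench. Its x axis points from its front (tab side, 88 mm before the origin, towards the robot) to its back, y to its left, z up. Its top slopes down to the front by 0.175 rad; the clear cover lies on it, over dials in a recess 30 mm deep
- cover (a joint): angle of the clear black-framed cover (125 mm hinge to front, 214 wide, 5 thick, 150 g), rad. 0 = latched on the slope; grows as its front edge swings up and back. Released, it springs to about 0.9 within 1.5 s and rests there. Then it is pushed against its weight (about 1 N): upright at 1.75, falls open from about 1.9, stop at 2.1 = fully open, stays. Let go below 1.6, it sinks back
- tab (a joint): angle of the yellow release tab, rad: 0 = up (latching), 0.40 = pressed fully down to its stop; the latch lets go at about 0.22. A spring returns it when let go
- tab_press (a point): point to press: top of the yellow paddle (50 mm wide, 44 front to back, 4 thick) that sticks out level from the middle of the box's front, 87 mm above the bench, 15 mm behind its front edge. A hook at its root, 25 mm behind this point, stands 20 mm higher and comes 12 mm forward on pressing. 1.5 N to start, 4 N at the stop; the latch lets go 8 mm down, stop 15 mm down. Nothing beneath
- cover_hinge (a point): middle of the cover's hinge axis (parallel to the box's y), 35 mm behind the box's origin and 118 mm above the bench
- cover_lip (a point): middle of the cover's front edge, at the end of a small black lip (40 mm wide, 5 thick, 8 long), 133 mm from the hinge axis; moves with the cover. Shut, about 97 mm above the bench; sprung up, about 205; fully open, about 245
- bottle: drinking bottle, dark with green band and black cap, 72 mm across, 184 tall, standing beside the box. Origin: centre of the base
- wire_brush: wooden-handled brass wire brush lying beside the box, 215 long, 26 wide, 27 high mm. Origin: near its middle, on the bench
- handle_a: bent bright steel drawer handle lying flat in front of the box, 104 x 36 x 12 mm. Origin: centre, on the bench
- handle_b: bent dark steel drawer handle lying flat in front of the box, 104 x 36 x 12 mm. Origin: centre, on the bench
Not all that is in view belongs to the job. What is shaped like the bottle but blue is not meant.

How it is judged (in metres and radians):
On the way, in this order (a step that is already met when the one before it is completed fails the run):
1. the fingers press the release tab down until the latch lets go (tab past 0.2 rad) (value of joint tab above 0.2 rad and contact force between the fingers and tab above 0.3 N).
2. the cover has sprung up by itself (0.6 to 1.2 rad, not touched by the robot) (value of joint cover between 0.6 and 1.2 rad and contact force between each of the arm, the fingers and cover below 0.3 N), for 0.1 s.
3. the robot pushes the cover up past 1.5 rad (value of joint cover above 1.5 rad and contact force between any of the fingers, the arm and cover above 0.05 N).
At the end, for the whole second after the job is handed in: the cover stands at rest against its stop, fully open (over 1.98 of 2.1 rad), the tab has sprung back up (under 0.06 rad), the box stands on its feet within 25 mm of where it was, and the bottle (upright), brush and handles are within 25 mm of where they were (value of joint cover above 1.98 rad and velocity of joint cover below 0.05 rad/s and value of joint tab below 0.06 rad and distance of each of timer_box, bottle, wire_brush, handle_a, handle_b from where it was at the start of the episode below 0.025 m and angle between timer_box's own z axis and vertical below 0.05 rad and angle between bottle's own z axis and vertical below 0.1 rad); the robot touches nothing.
It fails at once if the box is lifted or tipped (height (world z) of timer_box above 0.012 m or angle between timer_box's own z axis and vertical above 0.12 rad).
It fails at once if the box is shoved more than 25 mm (distance of timer_box from where it was at the start of the episode above 0.025 m or distance of cover_hinge from where it was at the start of the episode above 0.03 m).
It fails at once if a bystander is knocked, lifted or carried (moved more than 25 mm or raised more than 12 mm) (distance of any of bottle, wire_brush, handle_a, handle_b from where it was at the start of the episode above 0.025 m or height (world z) of any of bottle, wire_brush, handle_a, handle_b above 0.012 m).
It also fails if it takes over 48 s, if anything falls off the work surface, if the arm or the gripper's body presses on something with over 40 N, if the wrist force passes 120 N, or if a joint passes its speed limit or range.

## Working session

There is one attempt and no reset: what is moved stays moved. The work goes in short steps, Python scripts to look and compute and a tool call to move; the robot and the scene stay as the last step left them, time stands still between calls to the robot, and variables do not carry over. Pictures are saved under pics/ and viewed, at most 10 in all, crops included, and the job is handed in when it is done.

Besides the shell and the picture viewer there is one more tool, called after "Request:" as name(argument=value, ...) on one line, values as JSON. arm_command: Moves the arm, as the interface text tells. Its arguments: {"type":"object","properties":{"steps":{"type":"string"}},"required":["steps"]}

```bash
mkdir -p pics; cat > h.py <<'E'
import numpy as np, cv2
from scipy.spatial.transform import Rotation as R
from bench import *
def cam(n):
    p=camera_params(n);K=np.array(p["camera_matrix"]);a=np.array(p["attitude"],float)
    M=a if a.shape==(3,3) else (R.from_rotvec(a).as_matrix() if a.size==3 else R.from_quat(a).as_matrix())
    return K,M,np.array(p["position"],float)
def ray(n,uv,z):
    K,M,t=cam(n);d=M@np.linalg.inv(K)@[uv[0],uv[1],1];return t+d*(z-t[2])/d[2]
def cloud(n,dep):
    K,M,t=cam(n);v,u=np.mgrid[:480,:640];P=np.stack([(u-K[0,2])/K[0,0]*dep,(v-K[1,2])/K[1,1]*dep,dep],-1)
    return P@M.T+t
E
python3 - <<'E'
from h import *
print(camera_params("top"),camera_params("side"))
for n in("top","side"):
    im,d=capture(n);cv2.imwrite(f"pics/{n}0.png",im[:,:,::-1]);P=cloud(n,d)
    for q,z in(("tab_press",87),("cover_hinge",118),("cover_lip",97),("timer_box",0),("bottle",0),("wire_brush",0),("handle_a",0)):
        for r in place_of(q,n)[:3]:
            u,v=np.round(r["uv"]).astype(int);print(n,q,r["confidence"],u,v,ray(n,r["uv"],z).round(),P[min(max(v,0),479),min(max(u,0),639)].round())
s=read_state();print(s["tool_rot"],s["eef_pos"],s["time_s"],s["wrist_force"])
E
```

```text
{'camera_matrix': array([[520.82820907,   0.        , 320.56743333],
       [  0.        , 520.82820907, 228.18528655],
       [  0.        ,   0.        ,   1.        ]]), 'position': array([ 512.47804254,   37.887896  , 1022.94492728]), 'attitude': array([-2.19402854,  2.18286498, -0.0292216 ])} {'camera_matrix': array([[605.38619865,   0.        , 324.0906374 ],
       [  0.        , 605.38619865, 237.50296624],
       [  0.        ,   0.        ,   1.        ]]), 'position': array([-105.89945208, -715.74240212,  917.74916342]), 'attitude': array([-2.14026426,  0.78215594, -0.39451386])}
top tab_press 0.65 455 278 [ 467. -184.   87.] [ 468. -184.   87.]
top tab_press 0.31 412 298 [ 432. -107.   87.] [ 424. -121.   -2.]
top cover_hinge 0.83 448 183 [ 634. -166.  118.] [ 635. -167.  111.]
top cover_lip 0.66 458 260 [ 500. -187.   97.] [ 500. -185.  104.]
top timer_box 0.85 437 209 [ 598. -170.    0.] [ 589. -147.  113.]
top bottle 0.87 324 139 [737.  53.   0.] [ 512.   38. 1023.]
top bottle 0.73 278 200 [614. 143.   0.] [597. 123. 185.]
top bottle 0.59 333 209 [597.  34.   0.] [582.
[... 496 characters left out ...]
_lip 0.57 406 394 [ 405. -345.   97.] [ 464. -302.    1.]
side timer_box 0.61 406 318 [ 603. -170.    0.] [ 523. -232.  105.]
side bottle 0.89 339 268 [599.  35.   0.] [576.  10.  32.]
side bottle 0.79 373 241 [727.  57.  -0.] [700.  30.  31.]
side bottle 0.7 311 240 [615. 154.  -0.] [588. 120.  36.]
side wire_brush 0.72 529 374 [ 678. -421.    0.] [ 677. -421.    1.]
side handle_a 0.92 405 397 [ 459. -306.   -0.] [ 458. -306.    1.]
side handle_a 0.84 322 349 [ 416. -122.    0.] [ 414. -123.    3.]
side handle_a 0.4 405 319 [ 601. -170.    0.] [ 521. -232.  104.]
[5.94499824e-01 3.08482506e+00 7.17010911e-05] [185.81569858 464.18414577 253.32620379] 0.8 [-0.16653854  0.25800675 -0.35359955]
```

View pics/top0.png

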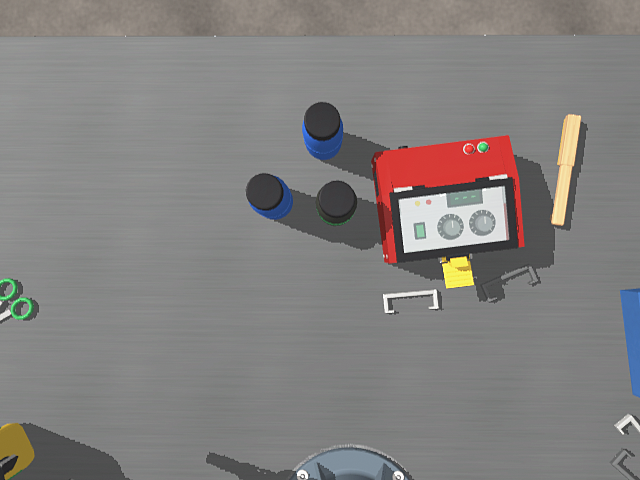

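View pics/side0.png

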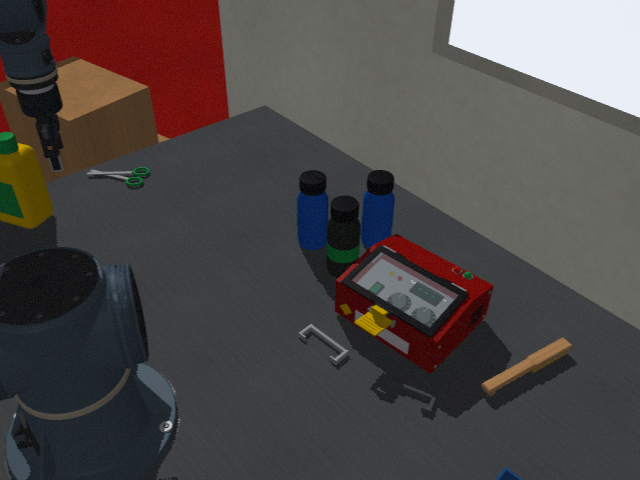

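The top view shows the red box with the tab at (457,272), a dark bottle at (337,202) and the brush at (565,170). The handles are in front at (411,300) and (510,283). The box is yawed about +0.12 rad, the tab point is near (465,-186), the lip near (501,-186) and the hinge near (632,-166), which fits the given sizes. I'll start moving.

Request:
arm_command(steps="0.0135 -0.0325 0 0.1 0; 0.0135 -0.0325 0 0.1 0; 0.0135 -0.0325 0 0 0; 0.0135 -0.0325 0 0 0")

```text
time_s: 1.13
eef_pos: [239.9, 332.8, 253.2]
tool_rot: [0.281, 3.129, -0.0]
wrist_force: [1.0, 0.6, -0.1]
finger_gap: 0.453
grip_force: 0.0
```

```bash
python3 -c "
from bench import *
s=read_state();print(s['joint_positions'],s['eef_pos'],s['tool_rot'],s['finger_gap'])"
```

```text
[ 9.46187826e-01  2.87551175e-02 -2.45961678e-01  1.29604512e+00
 -6.31054620e-05  1.12541321e+00] [239.92904667 332.7920117  253.1984007 ] [ 2.81143500e-01  3.12891537e+00 -4.03859691e-06] 0.452851884718903
```

Request:
arm_command(steps="0.0135 -0.0325 0 0.1 0; 0.0135 -0.0325 0 0.1 0; 0.0135 -0.0325 0 0.1 0; 0.0135 -0.0325 0 0 0; 0.0135 -0.0325 0 0 0")

```text
time_s: 1.55
eef_pos: [307.2, 171.1, 253.5]
tool_rot: [-0.185, 3.136, 0.0]
wrist_force: [1.4, 0.9, -0.3]
finger_gap: -0.004
grip_force: 0.0
```

Request:
arm_command(steps="0.0135 -0.0325 0 0 0; 0.0135 -0.0325 0 0 0; 0.0135 -0.0325 0 0 0; 0.0135 -0.0325 0 0 0; 0.0135 -0.0325 0 0 0")

```text
time_s: 1.97
eef_pos: [374.8, 8.3, 253.6]
tool_rot: [-0.182, 3.135, 0.0]
wrist_force: [1.5, 0.4, -0.3]
finger_gap: -0.002
grip_force: 0.0
```

Request:
arm_command(steps="0.0135 -0.0325 -0.01 0 0; 0.0135 -0.0325 -0.02 0 0; 0.0135 -0.0325 -0.02 0 0; 0.0135 -0.0325 -0.02 0 0; 0.012 -0.0325 -0.02 0 0")

```text
time_s: 2.38
eef_pos: [440.9, -154.4, 162.5]
tool_rot: [-0.182, 3.136, -0.0]
wrist_force: [1.3, 1.0, 0.1]
finger_gap: 0.001
grip_force: 0.0
```

Request:
arm_command(steps="0 0 0 0 0; 0 0 0 0 0")

```text
time_s: 2.55
eef_pos: [439.9, -153.4, 162.1]
tool_rot: [0.178, -3.134, -0.002]
wrist_force: [-0.5, 0.9, 0.5]
finger_gap: 0.001
grip_force: 0.0
```

Request:
arm_command(steps="0.0075 -0.017 -0.01 0 0; 0.0075 -0.017 -0.015 0 0; 0 0 -0.01 0 0; 0 0 0 0 0; 0 0 0 0 0")

```text
time_s: 2.97
eef_pos: [455.1, -185.4, 128.7]
tool_rot: [0.184, -3.136, -0.001]
wrist_force: [0.5, -0.1, 0.1]
finger_gap: -0.004
grip_force: 0.0
```

```bash
python3 - <<'E'
from h import *
im,d=capture("side")
cv2.imwrite("pics/s1.png",cv2.resize(im[240:400,280:500,::-1],None,fx=3.5,fy=3.5,interpolation=cv2.INTER_CUBIC))
P=cloud("side",d)
hsv=cv2.cvtColor(im,cv2.COLOR_RGB2HSV);m=cv2.inRange(hsv,(22,120,60),(34,255,255))>0
Q=P[m];Q=Q[(Q[:,0]>430)&(Q[:,0]<520)&(abs(Q[:,2]-87)<5)&(abs(Q[:,1]+187)<45)]
a=0.12;B=np.array([[np.cos(a),np.sin(a)],[-np.sin(a),np.cos(a)]])
print(len(Q),np.percentile(Q@np.eye(3),[2,50,98],0).round(), np.percentile((Q[:,:2]-[465,-186])@B.T,[1,50,99],0).round(1))
print(cv2.minAreaRect(Q[:,:2].astype(np.float32)))
s=read_state();print(s["eef_pos"],s["wrist_force"])
E
```

```text
359 [[ 455. -215.   84.]
 [ 480. -198.   89.]
 [ 508. -173.   92.]] [[-10.2 -30.1]
 [ 13.5 -14.3]
 [ 41.8  17. ]]
((482.3386535644531, -189.8243408203125), (56.41416931152344, 49.3760986328125), 7.4267802238464355)
[ 455.43364018 -185.48507865  129.18511085] [ 0.79314167 -0.211614   -0.50354287]
```

View pics/s1.png

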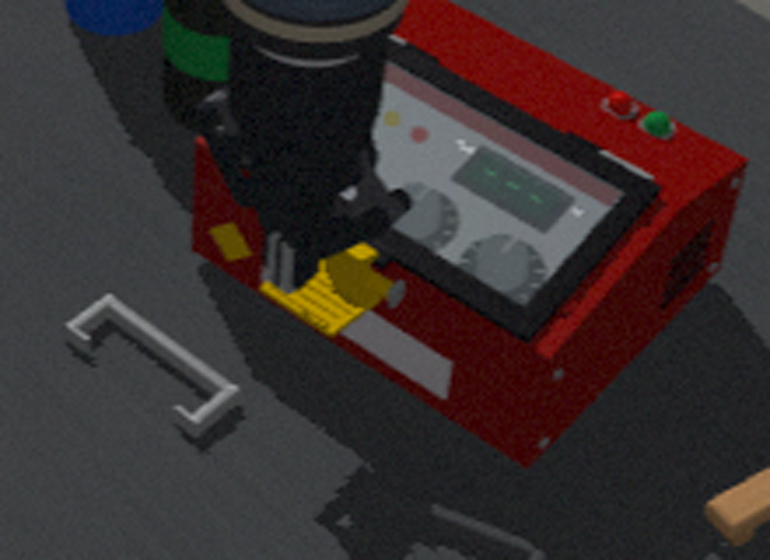

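Request:
arm_command(steps="0.004 -0.003 -0.01 0 0; 0 0 -0.006 0 0; 0 0 0 0 0")

```text
time_s: 3.27
eef_pos: [459.2, -189.0, 111.3]
tool_rot: [0.183, -3.135, -0.001]
wrist_force: [0.4, 0.2, -0.7]
finger_gap: -0.002
grip_force: 0.3
```

Request:
arm_command(steps="0 0 -0.005 0 0; 0 0 0 0 0")

```text
time_s: 3.43
eef_pos: [459.2, -189.2, 106.7]
tool_rot: [0.183, -3.136, -0.0]
wrist_force: [-0.3, 0.7, 0.7]
finger_gap: 0.001
grip_force: 0.5
```

Request:
arm_command(steps="0 0 -0.005 0 0; 0 0 0 0 0")

```text
time_s: 3.6
eef_pos: [459.4, -189.3, 101.8]
tool_rot: [0.183, -3.136, -0.0]
wrist_force: [0.6, 0.0, 1.6]
finger_gap: 0.0
grip_force: 1.1
```

Request:
arm_command(steps="0 0 -0.004 0 0; 0 0 0 0 0")

```text
time_s: 3.77
eef_pos: [459.5, -189.4, 97.9]
tool_rot: [-0.183, 3.136, 0.0]
wrist_force: [0.5, 0.3, 2.7]
finger_gap: -0.003
grip_force: 1.3
```

Request:
arm_command(steps="0 0 -0.004 0 0; 0 0 0 0 0")

```text
time_s: 3.93
eef_pos: [459.9, -189.5, 94.2]
tool_rot: [-0.183, 3.135, -0.0]
wrist_force: [0.8, 0.8, 6.4]
finger_gap: 0.002
grip_force: 3.1
```

```bash
python3 - <<'E'
from h import *
im,d=capture("side")
cv2.imwrite("pics/s2.png",cv2.resize(im[200:400,280:500,::-1],None,fx=2.7,fy=2.7,interpolation=cv2.INTER_CUBIC))
E
```

```text
(no output)
```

View pics/s2.png

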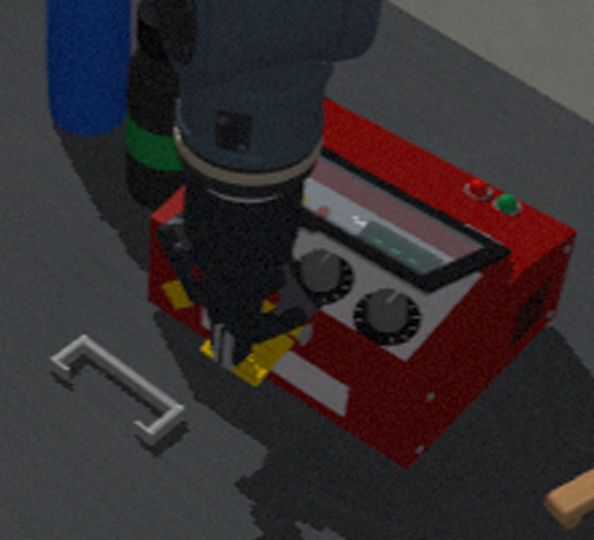

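The latch has let go: the cover's front edge, at (430,285) in the crop, is lifting. I'll back away and let it rise.

Request:
arm_command(steps="-0.012 -0.002 0.012 0 0; -0.025 -0.003 0.02 0 0; -0.025 -0.003 0.025 0 0; 0 0 0.03 0 0; 0 0 0.03 0 0")

```text
time_s: 4.4
eef_pos: [395.8, -197.3, 212.2]
tool_rot: [0.181, -3.135, -0.001]
wrist_force: [0.9, -0.2, -0.3]
finger_gap: -0.004
grip_force: 0.0
```

Request:
arm_command(steps="0 0 0 0 0; 0 0 0 0 0; 0 0 0 0 0; 0 0 0 0 0; 0 0 0 0 0")

```text
time_s: 4.82
eef_pos: [397.0, -197.1, 210.3]
tool_rot: [0.183, -3.135, -0.001]
wrist_force: [0.3, 0.4, -0.2]
finger_gap: -0.001
grip_force: 0.0
```

Request:
arm_command(steps="0 0 0 0 0; 0 0 0 0 0; 0 0 0 0 0; 0 0 0 0 0; 0 0 0 0 0")

```text
time_s: 5.23
eef_pos: [397.5, -197.4, 211.3]
tool_rot: [0.183, -3.136, -0.0]
wrist_force: [-0.1, -0.2, 0.4]
finger_gap: -0.005
grip_force: 0.0
```

Request:
arm_command(steps="0 0 0 0 0; 0 0 0 0 0; 0 0 0 0 0; 0 0 0 0 0; 0 0 0 0 0")

```text
time_s: 5.65
eef_pos: [397.5, -197.4, 211.3]
tool_rot: [-0.183, 3.136, -0.0]
wrist_force: [-0.4, -0.6, 0.1]
finger_gap: 0.0
grip_force: 0.0
```

```bash
python3 - <<'E'
from h import *
for n in("side","top"):
    im,d=capture(n);P=cloud(n,d)
    cv2.imwrite(f"pics/{n}3.png",im[:,:,::-1])
    for q,z in(("cover_lip",206),("tab_press",87),("cover_hinge",118),):
        for r in place_of(q,n)[:2]:
            u,v=np.round(r["uv"]).astype(int);print(n,q,r["confidence"],u,v,ray(n,r["uv"],z).round(),P[v,u].round())
E
```

```text
side cover_lip 0.69 396 261 [ 534. -185.  206.] [ 624. -108.  105.]
side tab_press 0.59 368 325 [ 469. -188.   87.] [ 467. -191.   90.]
side cover_hinge 0.93 419 272 [ 623. -171.  118.] [ 635. -162.  106.]
side cover_hinge 0.59 398 258 [ 622. -115.  118.] [ 539. -183.  209.]
top cover_lip 0.66 471 241 [ 531. -180.  206.] [ 535. -218.   67.]
top cover_lip 0.56 438 209 [ 581. -131.  206.] [ 585. -140.  157.]
top tab_press 0.64 458 279 [ 466. -190.   87.] [ 466. -189.   88.]
top cover_hinge 0.71 452 182 [ 635. -172.  118.] [ 636. -173.  114.]
```

View pics/side3.png

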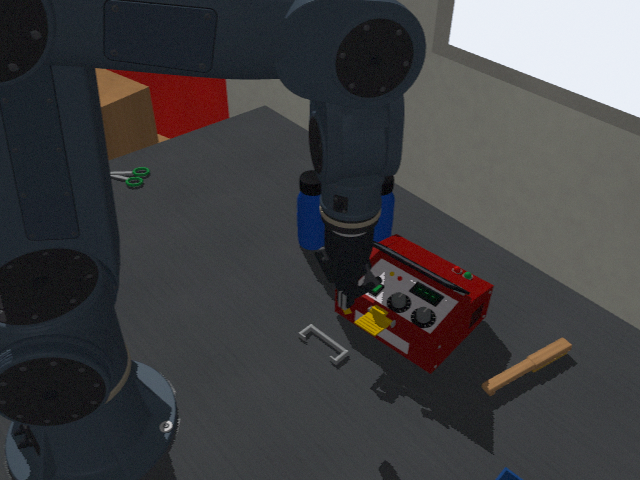

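Request:
arm_command(steps="0.024 0.003 0 0 0; 0.024 0.003 0 0 0; 0.024 0.003 0 0 0; 0.024 0.003 0 0 0; 0.01 0.001 0 0 0")

```text
time_s: 6.47
eef_pos: [505.7, -183.9, 210.9]
tool_rot: [-0.184, 3.136, 0.0]
wrist_force: [0.3, -0.3, -0.2]
finger_gap: 0.002
grip_force: 0.0
```

Request:
arm_command(steps="0.01 0.001 0 0 0; 0.009 0.001 0.002 0 0; 0.009 0.001 0.006 0 0; 0.009 0.001 0.006 0 0; 0.009 0.001 0.006 0 0")

```text
time_s: 6.88
eef_pos: [549.3, -179.4, 231.5]
tool_rot: [0.182, -3.135, -0.0]
wrist_force: [-2.4, 0.3, 2.4]
finger_gap: 0.001
grip_force: 0.9
```

Request:
arm_command(steps="0.009 0.001 0.005 0 0; 0.009 0.001 0.003 0 0; 0.009 0.001 0.003 0 0; 0.009 0.001 0.003 0 0; 0 0 0 0 0")

```text
time_s: 7.3
eef_pos: [586.4, -175.3, 245.4]
tool_rot: [-0.183, 3.136, -0.0]
wrist_force: [0.3, -0.6, -0.3]
finger_gap: 0.003
grip_force: 0.0
```

```bash
python3 - <<'E'
from h import *
im,d=capture("side")
cv2.imwrite("pics/s4.png",cv2.resize(im[180:380,300:520,::-1],None,fx=2.7,fy=2.7,interpolation=cv2.INTER_CUBIC))
E
```

```text
(no output)
```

View pics/s4.png

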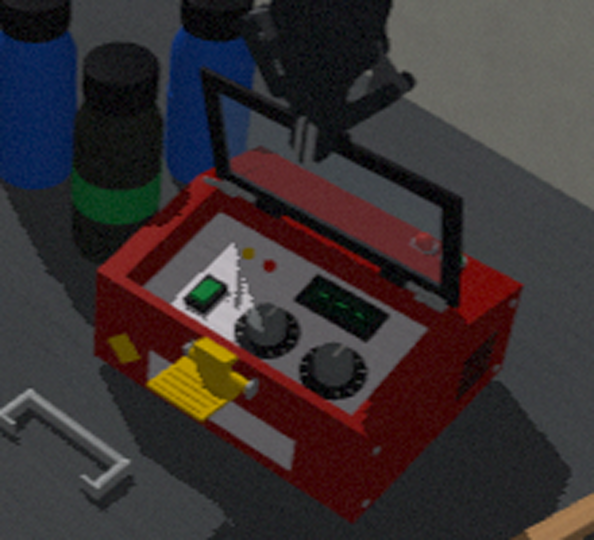

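The cover stands at about 1.5 rad with the fingertips behind its frame at (315,145) in the crop, the box looks unmoved and the tab is up. I'll keep pushing.

Request:
arm_command(steps="0.009 0.001 0 0 0; 0.009 0.001 0 0 0; 0.009 0.001 0 0 0; 0.009 0.001 0 0 0; 0.009 0.001 0 0 0")

```text
time_s: 7.77
eef_pos: [630.1, -170.5, 245.1]
tool_rot: [0.182, -3.136, -0.0]
wrist_force: [-0.4, -0.7, 0.2]
finger_gap: -0.001
grip_force: 0.2
```

Request:
arm_command(steps="0.009 0.001 0 0 0; 0.009 0.001 0 0 0; 0.009 0.001 0 0 0; 0 0 0 0 0; 0 0 0 0 0")

```text
time_s: 8.18
eef_pos: [657.0, -167.5, 244.9]
tool_rot: [0.183, -3.136, -0.0]
wrist_force: [-0.7, 0.6, 0.4]
finger_gap: -0.002
grip_force: 0.0
```

```bash
python3 - <<'E'
from h import *
im,d=capture("side")
cv2.imwrite("pics/s5.png",cv2.resize(im[180:380,300:520,::-1],None,fx=2.7,fy=2.7,interpolation=cv2.INTER_CUBIC))
E
```

```text
(no output)
```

View pics/s5.png

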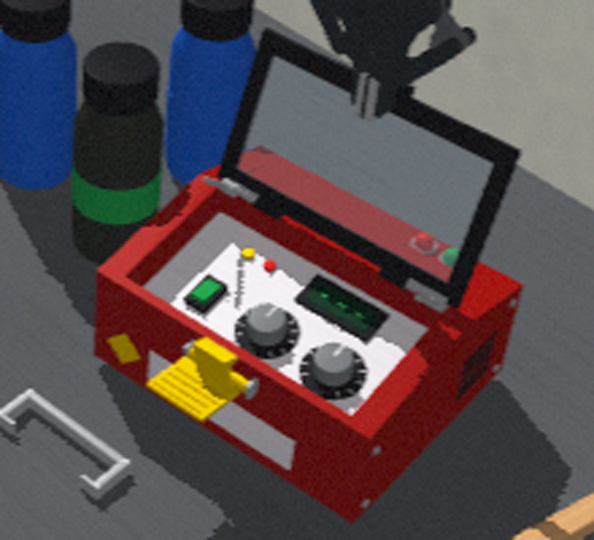

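The cover now leans well back, with its lip near (410,90), and the fingertips barely touch it. I'll withdraw and check.

Request:
arm_command(steps="-0.02 -0.002 0 0 0; -0.03 -0.004 0 0 0; -0.035 -0.004 0.01 0 0; -0.035 -0.004 0.01 0 0; -0.035 -0.004 0.01 0 0")

```text
time_s: 8.65
eef_pos: [499.8, -185.3, 275.4]
tool_rot: [0.183, -3.136, 0.0]
wrist_force: [0.3, -0.6, 1.3]
finger_gap: -0.005
grip_force: 0.0
```

Request:
arm_command(steps="-0.035 -0.004 0 0 0; -0.03 -0.004 0 0 0; 0 0 0 0 0; 0 0 0 0 0; 0 0 0 0 0")

```text
time_s: 9.07
eef_pos: [437.3, -193.4, 275.6]
tool_rot: [-0.182, 3.135, -0.001]
wrist_force: [0.2, -0.4, -0.7]
finger_gap: 0.001
grip_force: 0.0
```

```bash
python3 - <<'E'
from h import *
for n in("side","top"):
    im,d=capture(n);cv2.imwrite(f"pics/{n}6.png",im[:,:,::-1]);P=cloud(n,d)
    for q,z in(("cover_lip",243),("tab_press",87),("cover_hinge",118),("bottle",0),("wire_brush",0),("handle_a",0)):
        for r in place_of(q,n)[:3]: print(n,q,r["confidence"],np.round(r["uv"]),ray(n,r["uv"],z).round())
E
```

```text
side cover_lip 0.83 [445. 208.] [ 684. -162.  243.]
side tab_press 0.9 [368. 326.] [ 468. -190.   87.]
side cover_hinge 0.98 [420. 272.] [ 627. -172.  118.]
side bottle 0.71 [339. 271.] [594.  29.   0.]
side bottle 0.71 [309. 242.] [608. 151.  -0.]
side bottle 0.61 [377. 240.] [738.  54.  -0.]
side wire_brush 0.82 [530. 371.] [ 687. -417.    0.]
side handle_a 0.91 [408. 397.] [ 462. -309.    0.]
side handle_a 0.65 [322. 349.] [ 415. -122.    0.]
top cover_lip 0.92 [465. 143.] [ 677. -163.  243.]
top tab_press 0.62 [454. 280.] [ 464. -183.   87.]
top cover_hinge 0.91 [452. 184.] [ 633. -173.  118.]
top bottle 0.66 [278. 204.] [607. 141.   0.]
top bottle 0.59 [321. 140.] [734.  59.   0.]
top bottle 0.57 [335. 210.] [595.  30.   0.]
top wire_brush 0.57 [566. 172.] [ 673. -421.   -0.]
top handle_a 0.83 [509. 283.] [ 455. -310.   -0.]
top handle_a 0.71 [410. 299.] [ 422. -118.    0.]
```

View pics/side6.png

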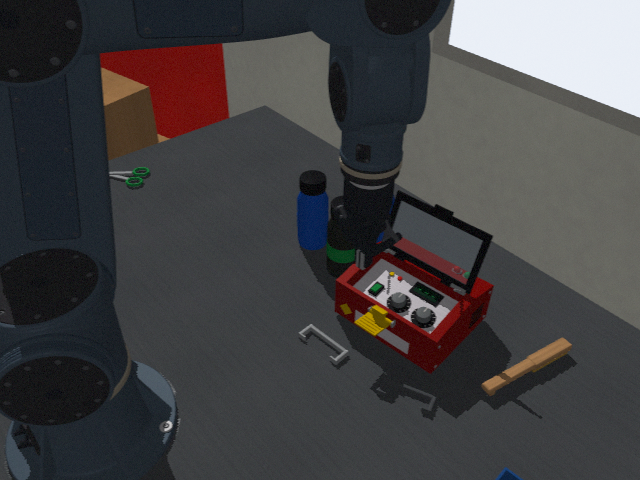

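The cover is fully open: its lip, at (445,208), works out to x≈680, which matches 2.1 rad. The tab is up, and the box, bottle, brush and handles have not moved.

```bash
python3 -c "
from bench import *
print(close_job())"
```

```text
the job is handed in; nothing more can be done
None
```

I handed the job in: the tab was pressed, the cover sprang up by itself, and I pushed it fully open, where it stayed in the last pictures with the tab back up and nothing else moved; no verdict came back.

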